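Register a brass blank on the marking bed and set the hold-down lever

ROBOT

A 7-joint arm with a two-finger parallel gripper is mounted at the origin on the work surface. World frame = base frame: x ahead of the robot, y to its left, z up, the work surface at z = 0. Lengths are in m, angles in rad, forces in N, time in s.
With the tool pointing down it reaches from about 0.35 to 0.9 m from the base axis. Payload 8.1 kg.
Tool frame: the origin (TCP) lies midway between the tips of the shut fingers; the grasp point (between the pads) lies 19 mm behind it; z points along the fingers, y is the line along which they close (so a half turn about z gives the same grasp; the last joint's range is limited). The gripper opens to 92 mm and grips with 3 to 60 N. Pads are 19 mm wide; open, the fingers measure 130 mm over their backs; the gripper's body (75 mm by 190 mm) begins 47 mm behind the grasp point.
Start: joints at [1.035, 0.434, 0.025, 1.573, -0.012, 1.134, -0.075], TCP at [0.262, -0.567, 0.227] pointing down, gripper open.
Joint ranges: [-2.62, 2.62], [-0.44, 2.09], [-1.27, 1.32], [0.08, 2.57], [-1.32, 4.46], [0.12, 2], [-2.74, 2.74]. Speed limits (rad/s): [2.22, 2.22, 3.01, 3.01, 3.14, 3.14, 3.14].

INTERFACE

Orientations are given as a rotation vector (axis times angle).
In Python, from cell import observe, cams, job gives the robot as it stands. The module is installed in compiled form; this text tells all that it offers.
- The arm moves only by the tool step_arm, never from a script. Its argument "steps" is a list of rows, each a list of 6 numbers: the shift along the world's x, y, z in mm, then the turn, a rotation vector about the world's x, y, z in rad. In form: [[dx, dy, dz, rx, ry, rz], ...]. A call has 1 to 20 rows; each row shifts and turns the commanded pose from where the row before left it; what a row does not reach is not made up. A row lasts 1/12 s, in which the tool goes at most 41.7 mm and 7.16 degrees, less where a joint would pass 70% of its speed; a pose out of reach is approached as far as the arm can. A call with a gripper value outside its range is refused whole. "gripper" is the opening, from 0 (shut) to 1 (fully open), set as the call begins (left out, the last holds). The fingers move at their own pace and stop on an object; "force" is the grip in N (left out, the last holds). Time passes only in rows, so rows that do not move let the fingers close. It gives the time, the measured TCP pose, the force, the opening and the grip force at its end, in the units of the state.
- observe(): the state, without advancing time (a new reading comes with each control period).
- cams.get_image(name): name is "scene" or "top"; returns the picture (420x560x3 uint8, red, green, blue); there is no depth.
- cams.get_calibration(name): a dict with "fov_y" (degrees; the focal length in pixels is half the picture's height over the tangent of half this angle, whatever the lens; pixels are square), "cx", "cy" (the principal point, pixels), "world_to_cam" (4x4, takes a point from world to camera coordinates). Camera axes: x right, y up, looking along -z (the intrinsics and any distortion apply to the point x, -y, -z); pixel columns grow to the right and rows downward; lengths in m; the calibration is good to about 2 mm. A picture is of the moment at which its call begins. get_calibration takes no time and is no camera call.
- job.sign_off(): hands the job in; it is judged then, once.
The state is a dict: "clock": time; "joints": joint angles; "dq": joint speeds; "joint_efforts": joint torques, N m; "position": TCP position; "ee_rot": TCP orientation; "force": force on the tool from outside, world axes, zero at the start; "ft_torque": the same for the moment, N m; "width": opening from 0.0 (shut) to 1.0 (fully open); "gripper_force": force on a finger pad.
Only numpy, scipy, OpenCV 4.12 (cv2) and the standard library are available. Lean on these libraries where they do the work, as an engineer would, in place of code of your own. Each camera call takes 0.05 s, during which the arm holds its last target. There are 200 camera calls.

TASK

Slide the brass blank across the marking bed, without lifting it off, until its long edge is flush against the far fence and its short edge is flush against the left stop. Then swing the orange-knobbed vacuum hold-down lever round until it lines up with the green pointer, leaving the blank against its stops and the other things on the bench where they are.

Things in the scene. Friction and masses are not known exactly. Their poses are not given: they have to be found in the camera images.
- bed: fixed aluminium marking bed with rows of small dark holes, turned up to 15 degrees; 12 mm high, origin at bench level, the plate spans x -110..110, y -130..100 mm from it (x away from the robot, y to its left). Two dark steel stops stand on it, 10 mm high, 15 mm wide: the far fence (face at x 80, from y -60 to 75 mm) and the left stop (face at y 60, from x 20 to 80 mm)
- corner (a point): the inner corner where the faces of far fence and left stop meet, at the top of the plate (12 mm above the bench); axes as the bed's
- blank: loose rectangular brass blank, 50 mm (its x) by 70 mm (its y) by 12 mm high, about 0.35 kg, a circle scribed on top. Origin at the centre of its underside. It starts lying on the bed, near right of the stops, turned up to 25 degrees; registered, its centre is 25 mm in -x and 35 mm in -y from the corner
- lever (a joint): angle of the hold-down lever about a vertical axis, rad, 0 to 2.5; at 0 the lever points along the bed's -x (to the robot), growing clockwise seen from above (by way of the bed's +y). Stiff enough to stay where it is left
- lever_hinge (a point): point on the lever's vertical axis, 30 mm above the bench, at x 40, y 150 mm of the bed; axes as the bed's
- lever_knob (a point): centre of the top of the lever's upright orange knob, 60 mm from the axis, 61 mm above the bench; the knob is 22 mm in diameter and spans heights 30 to 61 mm, under it a steel arm 10 mm wide at heights 23 to 29 mm. Its -x axis points outward from the hinge
- pointer: fixed pointer, a flat black strip with a green end 16 mm wide, 5 mm high, lying on the bench below the lever and pointing radially outward from the lever's axis. Origin on the lever's axis at bench level; its -x axis points outward to the green end. Its direction differs every time
- pointer_tip (a point): outer end of the green pointer, 108 mm from the lever's axis, 5 mm above the bench
- case_ring: steel watch-case ring lying on the near left part of the bed, 38 mm outside diameter, 8 mm high; leave alone. Origin at its underside
- oil_bottle: small amber oil bottle with red cap, 28 mm diameter, 55 mm high, beyond the far fence; leave alone. Origin at its underside
- loupe: black eye loupe standing on its wide end, 38 mm diameter, 28 mm high, beyond the far fence; leave alone. Origin at its underside
- driver: screwdriver lying on the bench to the right of the bed, about 150 mm long; leave alone. Origin at its underside
- blower: blue rubber dust blower standing to the right of the bed, 58 mm diameter, 85 mm high; leave alone. Origin at its underside
- pot: small white pot with yellow lid, 40 mm diameter, 30 mm high, beyond the bed; leave alone. Origin at its underside
Not all that is in view belongs to the job. Of the things that look like the blank, the largest one is meant. Several things have the shape of the pointer; the one meant has the colours described above.

How it is judged:
By the outcome, as a careful person would: the job done as asked, in the order asked, and still so for the second after the job is handed in, with the robot touching nothing.
It also fails if it takes over 59 s, if anything falls off the work surface, if the arm or the gripper's body presses on something with over 40 N, if the wrist force passes 120 N, or if a joint passes its speed limit or range.

## Working session

There is one attempt and no reset: what is moved stays moved. The work goes in short steps, Python scripts to look and compute and a tool call to move; the robot and the scene stay as the last step left them, time stands still between calls to the robot, and variables do not carry over. Pictures are saved under pics/ and viewed, at most 10 in all, crops included, and the job is handed in when it is done.

Besides the shell and the picture viewer there is one more tool, called after ">>>" as name(argument=value, ...) on one line, values as JSON. step_arm: Moves the arm, as the interface text tells. Its arguments: {"type":"object","properties":{"steps":{"type":"array","items":{"type":"array","items":{"type":"number"}}},"gripper":{"type":"number"},"force":{"type":"number"}},"required":["steps"]}

```bash
mkdir -p pics; cat > h.py <<'E'
import numpy as np, cv2
from cell import observe, cams, job
def cal(n):
    c=cams.get_calibration(n); return c
def ray(n,u,v,z):
    c=cal(n); f=210/np.tan(np.radians(c['fov_y'])/2); M=np.array(c['world_to_cam'])
    d=np.array([(u-c['cx'])/f,-(v-c['cy'])/f,-1.]); R=M[:3,:3]; o=-R.T@M[:3,3]; d=R.T@d
    return o+d*(z-o[2])/d[2]
def proj(n,p):
    c=cal(n); f=210/np.tan(np.radians(c['fov_y'])/2); M=np.array(c['world_to_cam'])
    q=M[:3,:3]@np.array(p)+M[:3,3]; return np.array([c['cx']+f*q[0]/-q[2], c['cy']-f*q[1]/-q[2]])
def snap(n,name):
    im=cams.get_image(n); cv2.imwrite('pics/'+name,im[:,:,::-1]); return im
E
python3 - <<'E'
from h import *
for n in('top','scene'):
    im=snap(n,n+'0.png'); print(cams.get_calibration(n))
s=observe(); print(s['position'],s['ee_rot'],s['clock'])
E
```

```text
{'fov_y': 45.50936427877021, 'cx': 281.3734905938479, 'cy': 204.04276544139958, 'world_to_cam': array([[ 0.01311028, -0.99987758, -0.00854073, -0.03087886],
       [ 0.99280094,  0.01199953,  0.11917344, -0.56118689],
       [-0.11905636, -0.01004164,  0.99283672, -0.87742468],
       [ 0.        ,  0.        ,  0.        ,  1.        ]])}
{'fov_y': 44.11022487564895, 'cx': 281.3416214075469, 'cy': 203.12786849292522, 'world_to_cam': array([[ 7.81604224e-01,  6.23774249e-01, -7.22986850e-04,
        -4.24455292e-01],
       [-3.95800182e-01,  4.96842372e-01,  7.72327569e-01,
         1.84695335e-01],
       [ 4.82117260e-01, -6.03368332e-01,  6.35224058e-01,
        -1.26321275e+00],
       [ 0.00000000e+00,  0.00000000e+00,  0.00000000e+00,
         1.00000000e+00]])}
[ 0.26190239 -0.56699679  0.22602539] [-3.06705213e+00 -6.74126185e-01  6.73907393e-04] 0.1
```

View pics/top0.png

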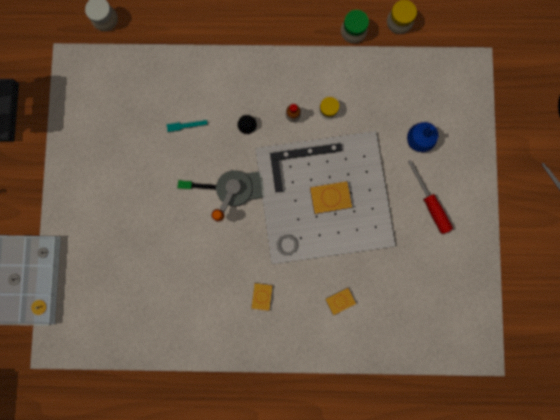

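View pics/scene0.png

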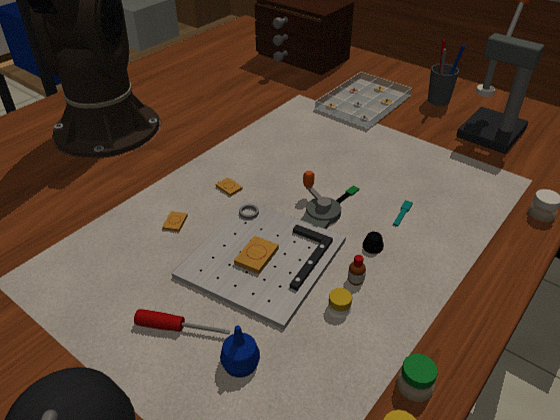

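```bash
python3 - <<'E'
from h import *
im=cv2.imread('pics/top0.png')
cv2.imwrite('pics/c1.png',cv2.convertScaleAbs(cv2.resize(im[120:270,160:360],None,fx=4,fy=4,interpolation=cv2.INTER_CUBIC),alpha=1.6))
M=np.array(cal('top')['world_to_cam']);print(-M[:3,:3].T@M[:3,3])
hsv=cv2.cvtColor(im,cv2.COLOR_BGR2HSV)
def blobs(lo,hi,z,amin=30,name=''):
    m=cv2.inRange(hsv,lo,hi)
    for c in cv2.findContours(m,0,2)[0]:
        a=cv2.contourArea(c)
        if a<amin: continue
        (u,v),wh,_=cv2.minAreaRect(c); b=cv2.boxPoints(((u,v),wh,_))
        print(name,a,np.round([u,v],1),np.round(wh,1),'w',np.round(ray('top',u,v,z)[:2],4),'box',np.round([ray('top',*p,z)[:2] for p in b],4).tolist())
blobs((14,120,90),(30,255,255),.024,60,'brass')
blobs((5,170,90),(13,255,255),.061,30,'orange')
blobs((50,120,60),(75,255,255),.005,30,'green')
m=(im.max(2)<70).astype(np.uint8); m[:130]=0;m[205:]=0;m[:,:262]=0;m[:,350:]=0
print(m.sum())
E
```

```text
[ 0.45308871 -0.03295188  0.93775428]
brass 151.5 [ 38. 307.] [14. 14.] w [0.3706 0.4122] box [[0.3828, 0.4258], [0.3832, 0.4004], [0.3584, 0.3987], [0.3581, 0.424]]
brass 439.5 [340.5 301. ] [18.3 25.9] w [ 0.3887 -0.1321] box [[0.3926, -0.104], [0.4137, -0.1456], [0.3849, -0.1602], [0.3639, -0.1187]]
brass 437.0 [261.6 296.4] [18.4 25.9] w [0.3949 0.0097] box [[0.3741, 0.0288], [0.4197, 0.0236], [0.4158, -0.0095], [0.3702, -0.0041]]
brass 960.5 [330.8 197.1] [26.8 38.3] w [ 0.5766 -0.1144] box [[0.5949, -0.0755], [0.6074, -0.1452], [0.5584, -0.1531], [0.546, -0.0839]]
brass 269.5 [329.5 105.5] [17. 19.] w [ 0.7504 -0.1118] box [[0.7668, -0.0939], [0.7671, -0.1297], [0.7342, -0.1296], [0.7338, -0.094]]
brass 453.0 [404.  11.] [22. 26.] w [ 0.9394 -0.2546] box [[0.9616, -0.23], [0.962, -0.28], [0.9173, -0.2791], [0.9169, -0.2294]]
orange 32.5 [548.  416.5] [ 5. 12.] w [ 0.2061 -0.4743] box [[0.2099, -0.4645], [0.2102, -0.4845], [0.2022, -0.4841], [0.2019, -0.4641]]
orange 177.5 [489. 415.] [52.  8.] w [ 0.207  -0.3761] box [[0.1999, -0.3326], [0.2127, -0.333], [0.2141, -0.4197], [0.2
[... 2829 characters left out ...]
, [0.8895, -0.2102]]
orange 262.0 [451.   5.] [10. 80.] w [ 0.9321 -0.3324] box [[0.9413, -0.2589], [0.9425, -0.4064], [0.923, -0.4057], [0.9218, -0.2586]]
orange 148.0 [372.   4.] [ 8. 48.] w [ 0.9329 -0.1868] box [[0.9403, -0.1425], [0.9411, -0.2312], [0.9254, -0.231], [0.9247, -0.1425]]
orange 5020.0 [230.5  21.5] [ 43. 223.] w [0.8965 0.0743] box [[0.9368, 0.2829], [0.9402, -0.1314], [0.8568, -0.1313], [0.853, 0.2786]]
green 66.5 [184.4 184.3] [12.8  6.6] w [0.6003 0.1601] box [[0.5953, 0.1726], [0.6079, 0.1717], [0.6054, 0.1475], [0.5928, 0.1485]]
green 388.0 [356.3  20.9] [22.8 21.9] w [ 0.9282 -0.1656] box [[0.9183, -0.1361], [0.959, -0.1554], [0.9382, -0.1953], [0.8977, -0.1758]]
757
```

View pics/c1.png

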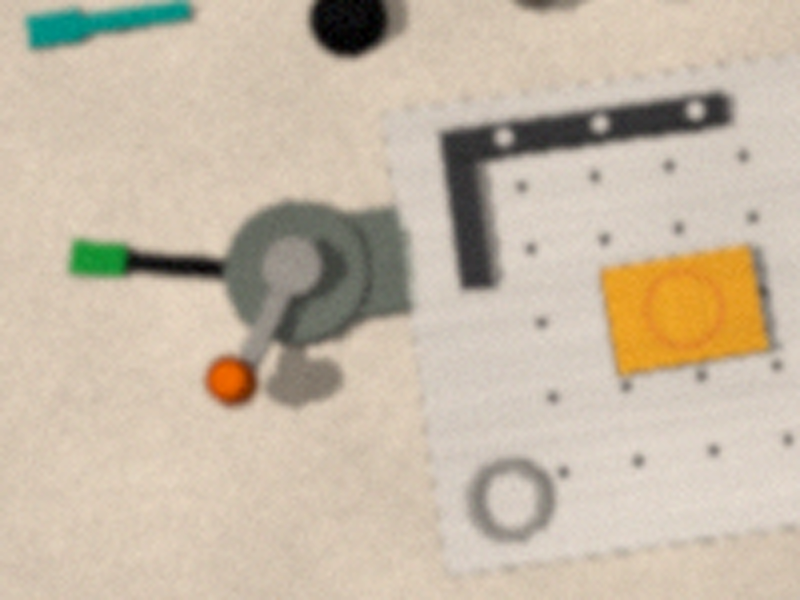

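```bash
cat > bed.py <<'E'
from h import *
g=cv2.imread('pics/top0.png').max(2).astype(float)
def cross(line,lo):  # first crossing bright->dark
    for i in range(len(line)-1):
        if line[i]>=T>line[i+1]: return lo+i+(line[i]-T)/(line[i]-line[i+1])
T=105
P=[]
for u in range(276,340): 
    v=cross(g[138:165,u],138); 
    if v: P.append(ray('top',u,v,.022)[:2])
P=np.array(P); 
Q=[]
for v in range(158,188):
    u=cross(g[v,262:290],262)
    if u: Q.append(ray('top',u,v,.022)[:2])
Q=np.array(Q)
def fit(P):
    a=cv2.fitLine(P.astype(np.float32).reshape(-1,1,2),cv2.DIST_HUBER,0,1e-5,1e-5).ravel(); return a[:2].astype(float),a[2:].astype(float)
df,pf=fit(P); dl,pl=fit(Q)
if df[1]<0: df=-df
if dl[0]<0: dl=-dl
th1=np.arctan2(-df[0],df[1]); th2=np.arctan2(dl[1],dl[0])
t=np.linalg.solve(np.c_[df,-dl],pl-pf); oc=pf+df*t[0]
th=(th1*64+th2*30)/94
R=np.array([[np.cos(th),-np.sin(th)],[np.sin(th),np.cos(th)]])
O=oc-R@[.095,.075]
if __name__=='__main__':
    print('th',np.degrees([th1,th2,th]),'origin',O,'outer corner',oc)
    w=lambda x,y:O+R@[x,y]
    def pr(n,x,y,z): q=proj('top',[*w(x,y),z]); print(n,(q-[160,120])*4+1.5)
    pr('fence end far',.095,-.06,.022);pr('fence end near',.08,-.06,.022);pr('stop end',.02,.075,.022);pr('stop end in',.02,.06,.022)
    pr('plate NW',.11,.1,.012);pr('plate SW',-.11,.1,.012);pr('hinge',.04,.15,.03)
    H=w(.04,.15); C=w(.08,.06); print('hinge',H,'corner',C)
    b=np.array([[0.5949,-0.0755],[0.6074,-0.1452],[0.5584,-0.1531],[0.546,-0.0839]])
    print('blank in bed',(b-O)@R, b.mean(0), 'goal',C-R@[.025,.035])
    for n,p in(('knob',[.5387,.0895]),('green',[.6003,.1601])):
        d=R.T@(np.array(p)-H); print(n,np.hypot(*d),'angle',np.arctan2(d[1],-d[0]))
    a=1.65
    for c in ((77,262),(120,259)):pass
E
python3 bed.py
```

```text
th [8.78057429 8.81707109 8.79222221] origin [ 0.57832283 -0.08714445] outer corner [0.66074262 0.00149515]
fence end far [722.01626496  88.61266856]
fence end near [726.96723779 119.76523638]
stop end [457.97354763 286.34139988]
stop end in [490.11785108 281.80726241]
plate NW [379.70811619 110.04737941]
plate SW [443.66983608 574.54013608]
hinge [289.72988715 263.94418653]
hinge [0.59492504 0.06720699] corner [ 0.64821166 -0.01562137]
blank in bed [[ 0.01816225  0.00897377]
 [ 0.0198616  -0.06181784]
 [-0.02977013 -0.06213528]
 [-0.03144709  0.00814692]] [ 0.576675 -0.114425] goal [ 0.62885524 -0.05403138]
knob 0.06048333040912307 angle 0.5309353742364035
green 0.09304838246834338 angle 1.7820469580316913
```

```bash
python3 - <<'E'
from h import *
g=cv2.imread('pics/top0.png').max(2)
print(g[140:162,300],g[170,262:290])
E
sed -i 's/^T=105/T=88/' bed.py; python3 bed.py
python3 - <<'E'
from bed import *
im=cv2.imread('pics/top0.png')
hs=cv2.cvtColor(im,cv2.COLOR_BGR2HSV)
gm=cv2.inRange(hs,(50,120,50),(75,255,255)); gm[:150]=0
ys,xs=np.nonzero(gm); gc=ray('top',xs.mean(),ys.mean(),.005)[:2]
ys,xs=np.nonzero(im[175:195,194:213].max(2)<75); sc=ray('top',xs.mean()+194,ys.mean()+175,.005)[:2]
d=gc-sc; H=O+R@[.04,.15]
print('green',gc,'strip',sc,'world dir deg',np.degrees(np.arctan2(d[1],d[0])),'hinge->green',np.degrees(np.arctan2(*(gc-H)[::-1])))
k=ray('top',160+(511-1.5)/4,120+(500-1.5)/4,.02)[:2]; print('ring bed',R.T@(k-O))
E
```

```text
[133 130 132 133 134 133 129 116  91  59  39  37  33  35  34  36  56  92
 121 134 134 136] [135 132 134 132 133 132 132 134 127 114  75  47  36  38  35  37  34  48
  61  80  98 121 130 132 134 135 134 134]
th [8.80244464 8.77907796 8.79498719] origin [ 0.57730134 -0.08834104] outer corner [6.59716856e-01 3.02529606e-04]
fence end far [724.57254849  90.77482367]
fence end near [729.53066073 121.93576623]
stop end [460.52927644 288.56827638]
stop end in [492.67767478 284.03164823]
plate NW [382.18871289 112.20486248]
plate SW [446.25342185 576.82371652]
hinge [292.27718435 266.19078222]
hinge [0.59389611 0.0660112 ] corner [ 0.64718672 -0.01681459]
blank in bed [[ 0.01935512  0.00999923]
 [ 0.02105105 -0.06079246]
 [-0.0285807  -0.0611075 ]
 [-0.03025426  0.00917478]] [ 0.576675 -0.114425] goal [ 0.62783215 -0.05522553]
knob 0.05998611517795168 angle 0.5558394435374621
green 0.0943064837267662 angle 1.7922552364142919
green [0.60037365 0.16037368] strip [0.59785263 0.12492136] world dir deg 85.93253371355969 hinge->green 86.07307344360967
ring bed [-0.07964432  0.06566941]
```

>>> step_arm(steps=[[18.6,31.7,-5,0,0,-0.02],[18.6,31.7,-5,0,0,-0.02],[18.6,31.7,-5,0,0,-0.02],[18.6,31.7,-5,0,0,-0.02],[18.6,31.7,-5,0,0,-0.02],[18.6,31.7,-5,0,0,-0.02],[18.6,31.7,-5,0,0,-0.02],[18.6,31.7,-5,0,0,-0.02],[18.6,31.7,-5,0,0,-0.02],[18.6,31.7,-5,0,0,-0.02],[18.6,31.7,-5,0,0,-0.02],[18.6,31.7,-5,0,0,-0.02],[18.6,31.7,-5,0,0,-0.02],[18.6,31.7,-5,0,0,-0.02],[0,0,0,0,0,0],[0,0,0,0,0,0]], gripper=0.22, force=20)

```text
clock: 1.43
position: [0.523, -0.1209, 0.1561]
ee_rot: [-3.131, -0.247, 0.002]
force: [-0.1, -0.2, -0.2]
width: 0.221
gripper_force: 0.0
```

>>> step_arm(steps=[[0,-1,-30,0,0,0],[0,-1,-30,0,0,-0.004],[0,0,-30,0,0,0],[0,0,-25,0,0,0],[0,0,-15,0,0,0],[0,0,-6,0,0,0],[0,0,-3.5,0,0,0],[0,0,0,0,0,0]])

```text
clock: 2.1
position: [0.5222, -0.1265, 0.0172]
ee_rot: [3.133, 0.232, -0.001]
force: [0.1, -0.5, 0.7]
width: 0.219
gripper_force: 0.0
```

```bash
python3 -c "
from h import *
a=snap('scene','s1.png');cv2.imwrite('pics/s1c.png',cv2.resize(a[160:340,150:390,::-1],None,fx=3.2,fy=3.2,interpolation=cv2.INTER_CUBIC))"
```

```text
(no output)
```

View pics/s1c.png

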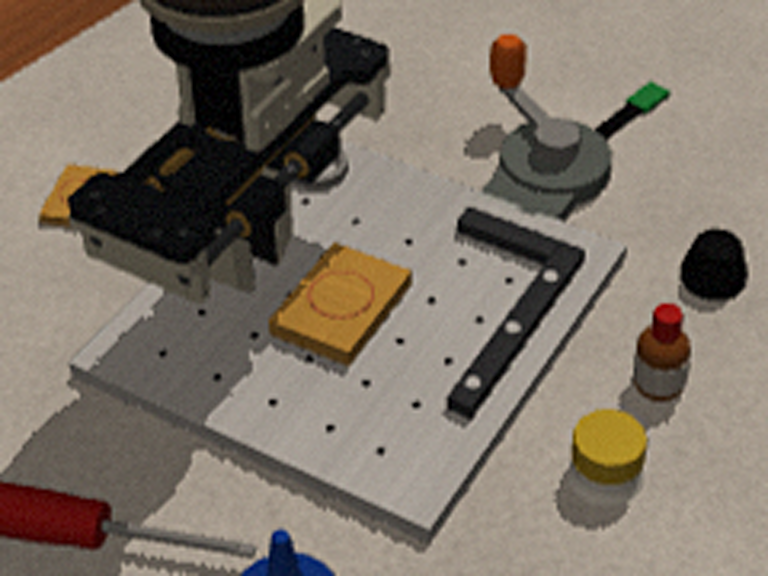

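>>> step_arm(steps=[[3.4,4.6,0,0,0,0],[4,0.6,0,0,0,0],[4,0.6,0,0,0,0],[4,0.6,0,0,0,0],[4,0.6,0,0,0,0],[4,0.6,0,0,0,0],[4,0.6,0,0,0,0],[4,0.6,0,0,0,0],[4,0.6,0,0,0,0],[4,0.6,0,0,0,0],[4,0.6,0,0,0,0],[4,0.6,0,0,0,0],[4,0.6,0,0,0,0],[4,0.6,0,0,0,0],[4,0.6,0,0,0,0],[4,0.6,0,0,0,0],[4,0.6,0,0,0,0],[0,0,0,0,0,0]])

```text
clock: 3.65
position: [0.5896, -0.1116, 0.017]
ee_rot: [3.133, 0.233, -0.003]
force: [-2.8, -0.9, 1.5]
width: 0.219
gripper_force: 1.5
```

>>> step_arm(steps=[[2,0.3,0,0,0,0],[2,0.3,0,0,0,0],[2,0.3,0,0,0,0],[2,0.3,0,0,0,0],[1,0.15,0,0,0,0],[0,0,0,0,0,0]])

```text
clock: 4.15
position: [0.5994, -0.1099, 0.0171]
ee_rot: [-3.133, -0.234, -0.001]
force: [-1.4, -0.8, -1.7]
width: 0.219
gripper_force: 0.5
```

```bash
python3 -c "
from h import *
a=snap('scene','s2.png');cv2.imwrite('pics/s2c.png',cv2.resize(a[160:340,150:390,::-1],None,fx=3.2,fy=3.2,interpolation=cv2.INTER_CUBIC))"
```

```text
(no output)
```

View pics/s2c.png

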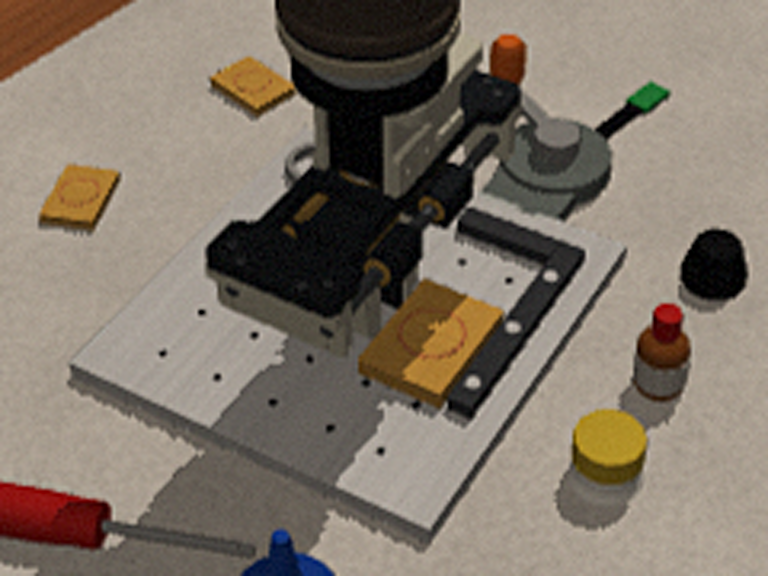

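>>> step_arm(steps=[[1,0.15,0,0,0,0],[1,0.15,0,0,0,0],[1,0.15,0,0,0,0],[0,0,0,0,0,0]])

```text
clock: 4.53
position: [0.6014, -0.1097, 0.0172]
ee_rot: [3.133, 0.233, -0.002]
force: [-4.8, -1.2, 1.0]
width: 0.223
gripper_force: 2.3
```

>>> step_arm(steps=[[1,0.15,0,0,0,0],[1,0.15,0,0,0,0],[0,0,0,0,0,0]])

```text
clock: 4.78
position: [0.6015, -0.1097, 0.017]
ee_rot: [-3.133, -0.233, 0.007]
force: [-10.7, -0.7, 7.4]
width: 0.218
gripper_force: 5.5
```

>>> step_arm(steps=[[-10,-1.5,0,0,0,0],[-12,-1.8,0,0,0,0],[0,0,25,0,0,0],[0,0,25,0,0,0.1],[5,-5,0,0,0,0.12],[5,-5,0,0,0,0.12],[5,-5,0,0,0,0.12],[5,-5,0,0,0,0.12],[5,-5,0,0,0,0.12],[5,-5,0,0,0,0.12],[5,-5,0,0,0,0.12],[5,-5,0,0,0,0.12],[5,-5,0,0,0,0.12],[5,-5,0,0,0,0.12],[5,-5,0,0,0,0.12],[5,-5,0,0,0,0.12],[0,0,0,0,0,0.031],[0,0,0,0,0,0]], gripper=0)

```text
clock: 6.28
position: [0.6431, -0.1731, 0.0674]
ee_rot: [2.049, 2.38, 0.003]
force: [0.0, -0.2, -0.5]
width: 0.007
gripper_force: 0.0
```

```bash
cat > t.py <<'E'
from bed import *
s=observe(); p=np.array(s['position']); r=cv2.Rodrigues(np.array(s['ee_rot']))[0]
print('bed mm',1000*R.T@(p[:2]-O),'z',p[2],'yaw of y-axis',np.degrees(np.arctan2(r[1,1],r[0,1])),'bed yaw',np.degrees(th),'w',s['width'],s['joints'])
E
python3 t.py
```

```text
bed mm [ 52.02535633 -93.83486535] z 0.06742309991152143 yaw of y-axis 8.558709557088456 bed yaw 8.794987188711513 w 0.006540129581926403 [ 0.49214156  0.70742369 -0.49232742  1.59577122  0.3906897   0.93574818
  0.01544822]
```

>>> step_arm(steps=[[0,0,-25,0,0,0],[0,0,-20,0,0,0],[0,0,-5,0,0,0],[0,0,0,0,0,0],[-0.6,4,0,0,0,0],[-0.6,4,0,0,0,0],[-0.6,4,0,0,0,0],[-0.6,4,0,0,0,0],[-0.6,4,0,0,0,0],[-0.6,4,0,0,0,0],[-0.6,4,0,0,0,0],[-0.6,4,0,0,0,0],[-0.6,4,0,0,0,0],[-0.6,4,0,0,0,0],[-0.6,4,0,0,0,0],[-0.6,4,0,0,0,0],[-0.6,4,0,0,0,0],[-0.6,4,0,0,0,0],[-0.6,4,0,0,0,0],[0,0,0,0,0,0]])

```text
clock: 7.95
position: [0.6334, -0.1132, 0.018]
ee_rot: [2.049, 2.379, -0.001]
force: [0.3, -3.6, 3.4]
width: 0.004
gripper_force: 1.7
```

```bash
python3 t.py
```

```text
bed mm [ 51.58744762 -33.17594526] z 0.01799370608462125 yaw of y-axis 8.511398233220273 bed yaw 8.794987188711513 w 0.003957911814827138 [ 0.39370111  0.73571458 -0.46454024  1.68858914  0.42681745  0.81819554
 -0.11442138]
```

Pushing, about 13 mm left.

>>> step_arm(steps=[[-0.4,2.5,0,0,0,0],[-0.4,2.5,0,0,0,0],[-0.3,2,0,0,0,0],[-0.3,2,0,0,0,0],[-0.15,1,0,0,0,0],[-0.15,1,0,0,0,0],[-0.15,1,0,0,0,0],[0,0,0,0,0,0]])

```text
clock: 8.62
position: [0.6316, -0.1024, 0.0179]
ee_rot: [2.05, 2.377, -0.001]
force: [0.4, -6.3, 6.1]
width: 0.007
gripper_force: 3.0
```

```bash
python3 t.py
```

```text
bed mm [ 51.53158203 -22.21683242] z 0.01789625953891845 yaw of y-axis 8.452957239789084 bed yaw 8.794987188711513 w 0.006857625182879437 [ 0.37745228  0.73124972 -0.46359181  1.69838062  0.42700466  0.81258891
 -0.13406073]
```

>>> step_arm(steps=[[-0.15,1,0,0,0,0],[-0.15,1,0,0,0,0],[-0.15,1,0,0,0,0],[-0.15,1,0,0,0,0],[0,0,0,0,0,0]])

```text
clock: 9.03
position: [0.6314, -0.1013, 0.0179]
ee_rot: [2.051, 2.373, -0.004]
force: [2.6, -12.3, 4.1]
width: 0.007
gripper_force: 6.3
```

```bash
python3 t.py;python3 -c "
from h import *
a=snap('scene','s3.png');cv2.imwrite('pics/s3c.png',cv2.resize(a[160:340,150:390,::-1],None,fx=3.2,fy=3.2,interpolation=cv2.INTER_CUBIC))"
```

```text
bed mm [ 51.4910936  -21.05906919] z 0.017937237871839623 yaw of y-axis 8.342169999950581 bed yaw 8.794987188711513 w 0.006773222488497264 [ 0.3726044   0.72963253 -0.46087931  1.70070346  0.42877262  0.81087124
 -0.14073911]
```

View pics/s3c.png

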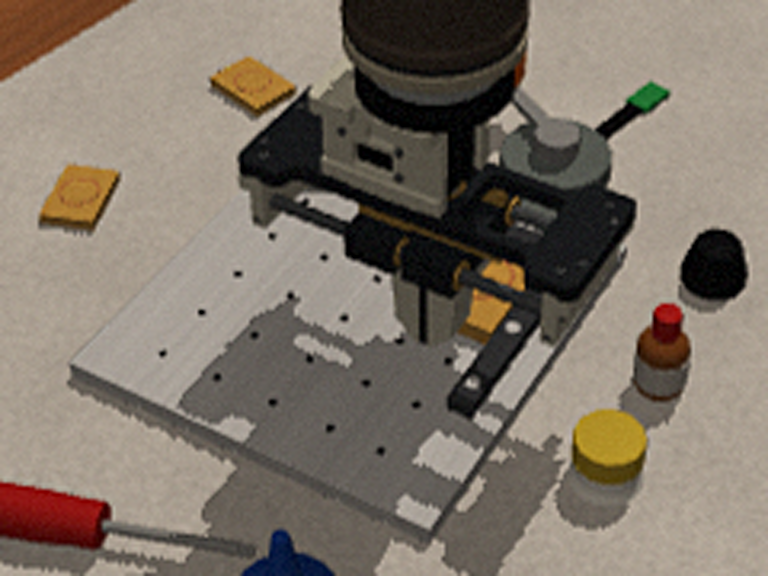

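>>> step_arm(steps=[[-0.15,1,0,0,0,0],[-0.15,1,0,0,0,0],[0,0,0,0,0,0],[1.5,-10,0,0,0,0],[1.8,-12,0,0,0,0],[0,0,0,0,0,0]])

```text
clock: 9.58
position: [0.6334, -0.1195, 0.0169]
ee_rot: [2.053, 2.378, -0.002]
force: [0.8, -0.6, -0.2]
width: 0.005
gripper_force: 0.0
```

```bash
python3 t.py
```

```text
bed mm [ 50.64576012 -39.34997422] z 0.016913753820722587 yaw of y-axis 8.384540113728185 bed yaw 8.794987188711513 w 0.005373639439404423 [ 0.40232582  0.7391959  -0.46359583  1.68430527  0.42608175  0.82042547
 -0.10551687]
```

>>> step_arm(steps=[[0,0,25,0,0,0],[0,0,25,0,0,0],[-4.5,4.3,0,0,0,-0.12],[-4.5,4.3,0,0,0,-0.12],[-4.5,4.3,0,0,0,-0.12],[-4.5,4.3,0,0,0,-0.12],[-4.5,4.3,0,0,0,-0.12],[-4.5,4.3,0,0,0,-0.12],[-4.5,4.3,0,0,0,-0.12],[-4.5,4.3,0,0,0,-0.12],[-4.5,4.3,0,0,0,-0.12],[-4.5,4.3,0,0,0,-0.12],[-4.5,4.3,0,0,0,-0.12],[-4.5,4.3,0,0,0,-0.12],[-4.2,4.2,0,0,0,-0.124],[0,0,0,0,0,0]], gripper=0.22)

```text
clock: 10.92
position: [0.5742, -0.0586, 0.067]
ee_rot: [-3.131, -0.238, 0.002]
force: [-1.0, 0.7, -1.3]
width: 0.221
gripper_force: 0.0
```

```bash
python3 t.py
```

```text
bed mm [ 1.51492867 29.89200221] z 0.06695971945641607 yaw of y-axis -81.29289713890229 bed yaw 8.794987188711513 w 0.22051140372782835 [ 0.08022591  0.53990639 -0.09863293  1.85262559  0.07208802  0.75377453
 -1.47594382]
```

>>> step_arm(steps=[[0.8,-5,-20,0,0,0],[0,0,-22,0,0,0],[0,0,-8,0,0,0],[0,0,0,0,0,0],[4,0.6,0,0,0,0],[4,0.6,0,0,0,0],[4,0.6,0,0,0,0],[2,0.3,0,0,0,0],[2,0.3,0,0,0,0],[1,0.15,0,0,0,0],[1,0.15,0,0,0,0],[1,0.15,0,0,0,0],[1,0.15,0,0,0,0],[0,0,0,0,0,0]])

```text
clock: 12.08
position: [0.5942, -0.0631, 0.017]
ee_rot: [3.132, 0.244, -0.006]
force: [-6.1, -0.7, 4.8]
width: 0.216
gripper_force: 3.0
```

```bash
python3 t.py
```

```text
bed mm [20.53973303 22.32992315] z 0.01697763677371894 yaw of y-axis -81.09759518872174 bed yaw 8.794987188711513 w 0.21643613524134206 [ 0.07791722  0.63556376 -0.08923152  1.82969994  0.08453818  0.6835479
 -1.47517484]
```

>>> step_arm(steps=[[1,0.15,0,0,0,0],[1,0.15,0,0,0,0],[0,0,0,0,0,0],[-10,-1.5,0,0,0,0],[-13,-2,0,0,0,0],[0,0,30,0,0,0],[0,0,35,0,0,0],[0,0,28,0,0,0.1],[-3,12,0,0,0,0.12],[-3,12,0,0,0,0.12],[-3,12,0,0,0,0.12],[-3,12,0,0,0,0.12],[-3,12,0,0,0,0.12],[-3,12,0,0,0,0.12],[-3,12,0,0,0,0.12],[-3,12,0,0,0,0.12],[-3,12,0,0,0,0.12],[-3,12,0,0,0,0.12],[-3,12,0,0,0,0.12],[-3,12,0,0,0,0.12]], gripper=0.6)

```text
clock: 13.75
position: [0.539, 0.0785, 0.1103]
ee_rot: [2.071, 2.361, 0.0]
force: [1.5, 0.1, 0.5]
width: 0.6
gripper_force: 0.0
```

>>> step_arm(steps=[[0,12,0,0,0,0.12],[0,0,0,0,0,0.12],[0,0,0,0,0,0.12],[0,0,0,0,0,0.12],[0,0,0,0,0,0.12],[0,0,0,0,0,0.12],[0,0,0,0,0,0.12],[0,0,0,0,0,0.12],[0,0,0,0,0,0.08],[0,0,0,0,0,0]])

```text
clock: 14.58
position: [0.5392, 0.0897, 0.1101]
ee_rot: [-0.628, -3.078, -0.0]
force: [-0.7, 0.1, 0.1]
width: 0.599
gripper_force: 0.0
```

```bash
python3 t.py; python3 -c "
from h import *
snap('top','t4.png'); a=snap('scene','s4.png');cv2.imwrite('pics/s4c.png',cv2.resize(a[140:320,190:430,::-1],None,fx=3.2,fy=3.2,interpolation=cv2.INTER_CUBIC))"
```

```text
bed mm [-10.47161149 181.80574164] z 0.11012123320234002 yaw of y-axis 66.93239413665663 bed yaw 8.794987188711513 w 0.5989053536100307 [ 0.29175766  0.56360252 -0.78169653  1.85386546  0.48960994  0.92697175
  0.4522446 ]
```

View pics/s4c.png

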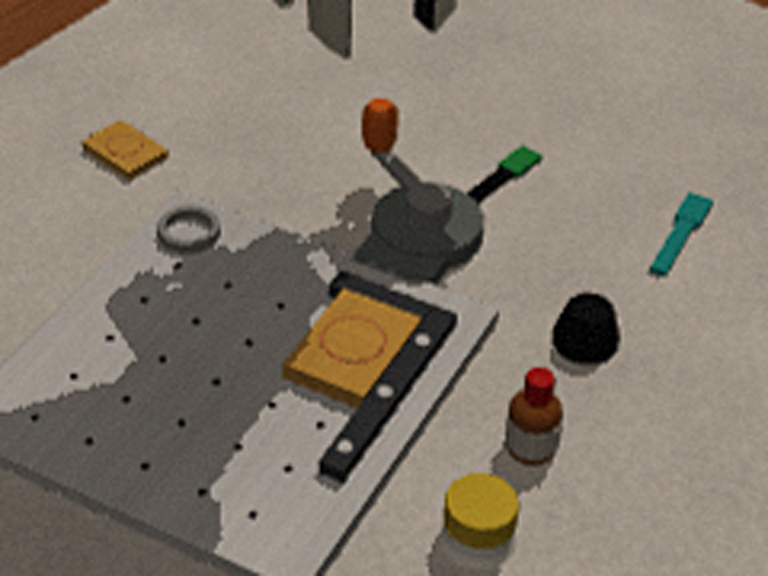

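The blank sits flush at both stops (crop centre ≈ (355,340)), and the gripper is above the knob at about (380,125). Next I descend and grasp.

>>> step_arm(steps=[[0,0,-25,0,0,0],[0,0,-25,0,0,0],[0,0,-18,0,0,0],[0,0,-7,0,0,0],[0,0,0,0,0,0]])

```text
clock: 15.1
position: [0.5381, 0.0898, 0.0339]
ee_rot: [-0.635, -3.074, 0.002]
force: [-0.3, -0.7, 0.1]
width: 0.601
gripper_force: 0.0
```

>>> step_arm(steps=[[0,0,0,0,0,0],[0,0,0,0,0,0],[0,0,0,0,0,0],[0,0,0,0,0,0],[0,0,0,0,0,0]], gripper=0, force=15)

```text
clock: 15.52
position: [0.5395, 0.09, 0.0359]
ee_rot: [0.633, 3.076, 0.001]
force: [0.5, 0.2, 0.4]
width: 0.285
gripper_force: 0.0
```

```bash
python3 t.py; python3 - <<'E'
from bed import *
H=O+R@[.04,.15]; p=np.array(observe()['position'])[:2]; d=p-H
a0=np.degrees(np.arctan2(d[1],d[0])); print('r',np.hypot(*d),'dir',a0)
a=np.radians(np.linspace(a0,86.0,13)); q=H+.06*np.c_[np.cos(a),np.sin(a)]
print(np.round(np.diff(q,axis=0)*1000,1).tolist(), np.diff(a)[0], q[-1])
E
```

```text
bed mm [-10.08928337 182.0519219 ] z 0.03593090624410436 yaw of y-axis 66.72679920042847 bed yaw 8.794987188711513 w 0.28520763150400613 [ 0.23273606  0.65565402 -0.70561611  1.91478127  0.5917364   0.78857055
  0.36148599]
r 0.05946647800777857 dir 156.179979840843
[[2.8, 5.5], [3.3, 5.2], [3.8, 4.8], [4.3, 4.4], [4.7, 3.9], [5.1, 3.4], [5.4, 2.9], [5.7, 2.3], [5.9, 1.7], [6.0, 1.1], [6.1, 0.5], [6.1, -0.1]] -0.10207264310049657 [0.59808149 0.12586504]
```

Still closing (26 mm); a few more still rows.

>>> step_arm(steps=[[0,0,0,0,0,0],[0,0,0,0,0,0],[0,0,0,0,0,0]])

```text
clock: 15.77
position: [0.5394, 0.0901, 0.0357]
ee_rot: [0.633, 3.076, 0.0]
force: [-0.2, -0.4, 5.5]
width: 0.235
gripper_force: 15.0
```

>>> step_arm(steps=[[2.8,5.5,0,0,0,-0.102],[3.3,5.2,0,0,0,-0.102],[3.8,4.8,0,0,0,-0.102],[4.3,4.4,0,0,0,-0.102],[4.7,3.9,0,0,0,-0.102],[5.1,3.4,0,0,0,-0.102],[5.4,2.9,0,0,0,-0.102],[5.7,2.3,0,0,0,-0.102],[5.9,1.7,0,0,0,-0.102],[6.0,1.1,0,0,0,-0.102],[0,0,0,0,0,0]])

```text
clock: 16.68
position: [0.5871, 0.1261, 0.0356]
ee_rot: [2.06, 2.371, 0.002]
force: [-0.6, 1.5, 5.3]
width: 0.234
gripper_force: 15.0
```

```bash
cat > k.py <<'E'
from bed import *
H=O+R@[.04,.15]; p=np.array(observe()['position'])[:2]; d=p-H
print('r',np.hypot(*d),'dir',np.degrees(np.arctan2(d[1],d[0])),'to go mm',1000*(H+.06*np.array([np.cos(1.501),np.sin(1.501)])-p))
E
python3 t.py; python3 k.py
```

```text
bed mm [ 42.44295825 210.45481945] z 0.03564890428933258 yaw of y-axis 8.047232493707185 bed yaw 8.794987188711513 w 0.2341059390357174 [-0.00335954  0.65194615 -0.43468289  1.79497034  0.37330977  0.77514684
 -0.48888328]
r 0.06050415886684131 dir 96.48094366142476 to go mm [11.01365106 -0.26359061]
```

>>> step_arm(steps=[[4,0.1,0,0,0,-0.07],[4,-0.1,0,0,0,-0.07],[3,-0.2,0,0,0,-0.06],[0,0,0,0,0,0],[0,0,0,0,0,0]])

```text
clock: 17.1
position: [0.5977, 0.1265, 0.0357]
ee_rot: [2.276, 2.165, 0.004]
force: [2.9, 5.2, 2.4]
width: 0.235
gripper_force: 15.0
```

```bash
python3 k.py
```

```text
r 0.06064083732044151 dir 86.36810619290962 to go mm [ 0.34302197 -0.66513405]
```

>>> step_arm(steps=[[0.4,-0.5,0,0,0,0],[0,0,0,0,0,0]])

```text
clock: 17.27
position: [0.5977, 0.1265, 0.0357]
ee_rot: [-2.275, -2.166, -0.004]
force: [1.5, 6.0, 2.9]
width: 0.234
gripper_force: 15.0
```

>>> step_arm(steps=[[0,0,0,0,0,0],[0,0,0,0,0,0],[0,0,0,0,0,0],[0,0,0,0,0,0],[0,0,0,0,0,0],[0,0,25,0,0,0],[0,0,35,0,0,0],[0,0,35,0,0,0],[-20,-30,20,0,0,0],[-20,-30,20,0,0,0],[-20,-30,0,0,0,0],[-20,-30,0,0,0,0],[-20,-30,0,0,0,0],[-20,-30,0,0,0,0],[-20,-30,0,0,0,0],[-20,-30,0,0,0,0],[-20,-30,0,0,0,0],[-20,-30,0,0,0,0],[0,-30,0,0,0,0],[0,0,0,0,0,0]], gripper=0.6)

```text
clock: 18.93
position: [0.3955, -0.2116, 0.1703]
ee_rot: [2.288, 2.15, -0.003]
force: [0.3, -0.0, 0.9]
width: 0.602
gripper_force: 0.0
```

```bash
python3 -c "
from h import *
s=snap('scene','s5.png');a=snap('top','t5.png');cv2.imwrite('pics/t5c.png',cv2.convertScaleAbs(cv2.resize(a[120:270,160:360,::-1],None,fx=4,fy=4,interpolation=cv2.INTER_CUBIC),alpha=1.6))"
```

```text
(no output)
```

View pics/t5c.png

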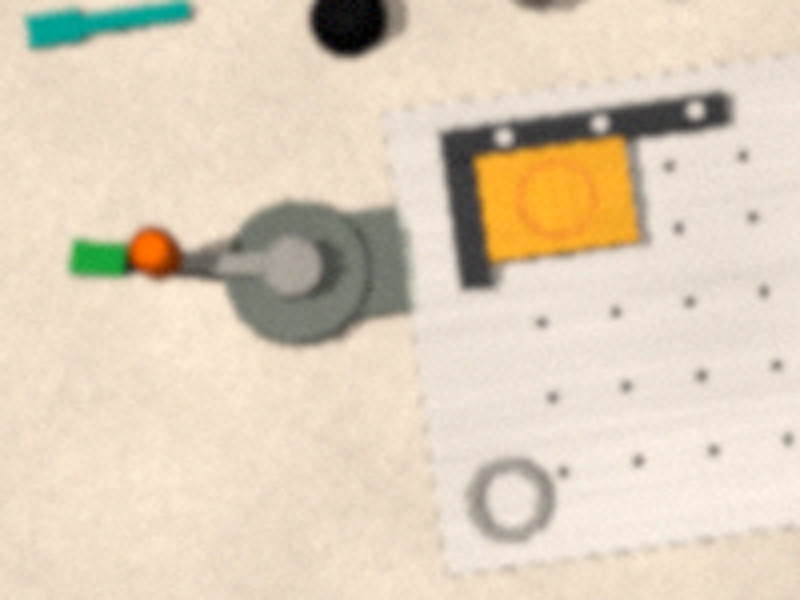

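```bash
python3 - <<'E'
from bed import *
def knob(f):
    hs=cv2.cvtColor(cv2.imread(f),cv2.COLOR_BGR2HSV); m=cv2.inRange(hs,(4,140,50),(14,255,255)); m[:, :190]=0;m[:, 232:]=0;m[:165]=0;m[230:]=0
    c=max(cv2.findContours(m,0,1)[0],key=cv2.contourArea); (u,v),r=cv2.minEnclosingCircle(c); 
    ys,xs=np.nonzero(m); print(f,(u,v),r,xs.mean(),ys.mean()); return ray('top',xs.mean(),ys.mean(),.058)[:2]
a=knob('pics/top0.png'); b=knob('pics/t5.png')
m=(a+b)/2; d=b-a; L=np.hypot(*d); n=np.array([d[1],-d[0]])/L; h=m+n*np.sqrt(.06**2-L*L/4)
H=O+R@[.04,.15]; gc=np.array([0.60037,0.16037])
ang=lambda v:np.degrees(np.arctan2(v[1],v[0]))
print('a',a,'b',b,'hinge est',h,'H',H,'knob dir',ang(b-H),ang(b-h),'green',ang(gc-H),ang(gc-h), 'knob->green',ang(gc-b))
im=cv2.imread('pics/t5.png'); hs=cv2.cvtColor(im,cv2.COLOR_BGR2HSV); mm=cv2.inRange(hs,(14,120,90),(30,255,255)); mm[:140]=0;mm[200:]=0
c=max(cv2.findContours(mm,0,2)[0],key=cv2.contourArea); q=cv2.boxPoints(cv2.minAreaRect(c)); w=np.array([ray('top',*p,.024)[:2] for p in q]); print(1000*(w-O)@R)
E
```

```text
pics/top0.png (217.31817626953125, 214.5) 5.876588821411133 217.2710280373832 214.79439252336448
pics/t5.png (198.2857208251953, 183.42857360839844) 6.738651275634766 198.33333333333334 182.98245614035088
a [0.53808068 0.0889725 ] b [0.59457852 0.12435864] hinge est [0.59281128 0.06438467] H [0.59389611 0.0660112 ] knob dir 89.32992042683213 88.31217412185202 green 86.07512581759556 85.49732650532368 knob->green 80.86370591555543
[[ 80.57841264  60.78188094]
 [ 80.74128072 -10.50049148]
 [ 29.65478119 -10.02418066]
 [ 29.52620635  60.79174553]]
```

```bash
python3 - <<'E'
from bed import *
H=O+R@[.04,.15]
ang=lambda v:np.degrees(np.arctan2(v[1],v[0]))
def mk(f,cam,p0):
    hs=cv2.cvtColor(cv2.imread(f),cv2.COLOR_BGR2HSV); m=cv2.inRange(hs,(0,110,30),(15,255,255)); u0,v0=proj(cam,p0).astype(int)
    k=np.zeros_like(m); cv2.circle(k,(u0,v0),22,255,-1); m&=k
    c=max(cv2.findContours(m,0,1)[0],key=cv2.contourArea); M=cv2.moments(c); k[:]=0; cv2.drawContours(k,[c],0,255,-1); ys,xs=np.nonzero(k)
    print(f,len(xs),xs.mean(),ys.mean()); return ray(cam,xs.mean(),ys.mean(),.0455)[:2]
for cam,f0,f1 in(('top','pics/top0.png','pics/t5.png'),('scene','pics/scene0.png','pics/s5.png')):
    a=mk(f0,cam,[.539,.09,.0455]); b=mk(f1,cam,[.597,.126,.0455])
    hs=cv2.cvtColor(cv2.imread(f0),cv2.COLOR_BGR2HSV); g=cv2.inRange(hs,(45,100,40),(80,255,255)); u0,v0=proj(cam,[.6,.16,.005]).astype(int)
    k=np.zeros_like(g); cv2.circle(k,(u0,v0),18,255,-1); g&=k; ys,xs=np.nonzero(g); gc=ray(cam,xs.mean(),ys.mean(),.004)[:2]
    m=(a+b)/2; d=b-a; L=np.hypot(*d); n=np.array([d[1],-d[0]])/L; h=m+n*np.sqrt(.06**2-L*L/4)
    print(cam,'a',a,'b',b,'g',gc,'h',h,'H',H,'knob',ang(b-H),ang(b-h),'green',ang(gc-H),ang(gc-h),'k->g',ang(gc-b),'turned',ang(a-h)-ang(b-h))
E
```

```text
pics/top0.png 120 217.28333333333333 214.65
pics/t5.png 133 198.24812030075188 182.86466165413535
top a [0.53954848 0.09069016] b [0.59680244 0.12675505] g [0.60025019 0.15993912] h [0.59458547 0.06679602] H [0.59389611 0.0660112 ] knob 87.26073517694095 87.88247243320698 green 86.12992428381997 86.51970911037235 k->g 84.06837745481762 turned 68.64960183145341
pics/scene0.png 162 308.1358024691358 178.8148148148148
pics/s5.png 165 342.6484848484848 180.97575757575757
scene a [0.54211911 0.08616515] b [0.5994115  0.12272743] g [0.60313093 0.15793188] h [0.59736678 0.06276228] H [0.59389611 0.0660112 ] knob 84.44571496666772 88.04706409153061 green 84.26301940061185 86.5339926664192 k->g 83.9689348179873 turned 68.9954547080217
```

>>> step_arm(steps=[[18.4,30.7,0,0,0,0],[18.4,30.7,0,0,0,0],[18.4,30.7,0,0,0,0],[18.4,30.7,0,0,0,0],[18.4,30.7,0,0,0,0],[18.4,30.7,0,0,0,0],[18.4,30.7,0,0,0,0],[18.4,30.7,0,0,0,0],[18.4,30.7,0,0,0,0],[18.4,30.7,0,0,0,0],[18.2,30.9,0,0,0,0],[0,0,-20,0,0,0],[0,0,-20,0,0,0],[0,0,0,0,0,0]])

```text
clock: 20.2
position: [0.5968, 0.1341, 0.1264]
ee_rot: [-2.275, -2.161, 0.008]
force: [-1.4, -0.7, 0.3]
width: 0.604
gripper_force: 0.0
```

>>> step_arm(steps=[[1,-7.5,0,0,0,0],[0,0,-30,0,0,0],[0,0,-30,0,0,0],[0,0,-20,0,0,0],[0,0,-10,0,0,0],[0,0,0,0,0,0],[0,0,0,0,0,0]])

```text
clock: 20.78
position: [0.6013, 0.1249, 0.0414]
ee_rot: [2.282, 2.159, 0.001]
force: [-0.2, -0.5, 0.7]
width: 0.605
gripper_force: 0.0
```

>>> step_arm(steps=[[0,0,0,0,0,0],[0,0,0,0,0,0],[0,0,0,0,0,0],[0,0,0,0,0,0],[0,0,0,0,0,0],[0,0,0,0,0,0],[0,0,0,0,0,0],[0,0,0,0,0,0],[0,0,0,0,0,0]], gripper=0)

```text
clock: 21.53
position: [0.6006, 0.1252, 0.0405]
ee_rot: [-2.282, -2.16, -0.0]
force: [-1.8, 0.4, 4.9]
width: 0.232
gripper_force: 15.0
```

>>> step_arm(steps=[[0,0,0,0,0,0],[0,0,0,0,0,0],[0,0,0,0,0,0],[0,0,0,0,0,0],[0,0,0,0,0,0],[0,0,25,0,0,0],[0,0,35,0,0,0],[0,0,35,0,0,0],[-20,-30,20,0,0,0],[-20,-30,20,0,0,0],[-20,-30,0,0,0,0],[-20,-30,0,0,0,0],[-20,-30,0,0,0,0],[-20,-30,0,0,0,0],[-20,-30,0,0,0,0],[-20,-30,0,0,0,0],[-20,-30,0,0,0,0],[-20,-30,0,0,0,0],[0,-30,0,0,0,0],[0,0,0,0,0,0]], gripper=0.6)

```text
clock: 23.2
position: [0.3989, -0.2112, 0.1754]
ee_rot: [2.289, 2.149, -0.003]
force: [0.7, -0.5, 0.9]
width: 0.599
gripper_force: 0.0
```

```bash
cat > kn.py <<'E'
import sys
from bed import *
tag=sys.argv[1]
ang=lambda v:np.degrees(np.arctan2(v[1],v[0]))
def mk(f,cam,p0):
    hs=cv2.cvtColor(cv2.imread(f),cv2.COLOR_BGR2HSV); m=cv2.inRange(hs,(0,110,30),(15,255,255)); u0,v0=proj(cam,p0).astype(int)
    k=np.zeros_like(m); cv2.circle(k,(u0,v0),22,255,-1); m&=k
    c=max(cv2.findContours(m,0,1)[0],key=cv2.contourArea); k[:]=0; cv2.drawContours(k,[c],0,255,-1); ys,xs=np.nonzero(k)
    return ray(cam,xs.mean(),ys.mean(),.0455)[:2]
for cam,f0,f1 in(('top','pics/top0.png','pics/t%s.png'%tag),('scene','pics/scene0.png','pics/s%s.png'%tag)):
    snap(cam,f1[5:])
    a=mk(f0,cam,[.539,.09,.0455]); b=mk(f1,cam,[.597,.126,.0455])
    hs=cv2.cvtColor(cv2.imread(f0),cv2.COLOR_BGR2HSV); g=cv2.inRange(hs,(45,100,40),(80,255,255)); u0,v0=proj(cam,[.6,.16,.005]).astype(int)
    k=np.zeros_like(g); cv2.circle(k,(u0,v0),18,255,-1); g&=k; ys,xs=np.nonzero(g); gc=ray(cam,xs.mean(),ys.mean(),.004)[:2]
    m=(a+b)/2; d=b-a; L=np.hypot(*d); n=np.array([d[1],-d[0]])/L; h=m+n*np.sqrt(.06**2-L*L/4)
    print(cam,'b',b,'h',h,'knob',ang(b-h),'green',ang(gc-h),'k->g',ang(gc-b))
E
python3 kn.py 6; python3 -c "
import cv2
a=cv2.imread('pics/t6.png');cv2.imwrite('pics/t6c.png',cv2.convertScaleAbs(cv2.resize(a[120:270,160:360],None,fx=4,fy=4,interpolation=cv2.INTER_CUBIC),alpha=1.6))"
```

```text
top b [0.59912594 0.12638206] h [0.59448326 0.06656195] knob 85.56213202230099 green 86.46592879541866 k->g 88.08115768581564
scene b [0.60242758 0.12242352] h [0.59731555 0.06264169] knob 85.11244717493028 green 86.50767552483724 k->g 88.86522267993831
```

View pics/t6c.png

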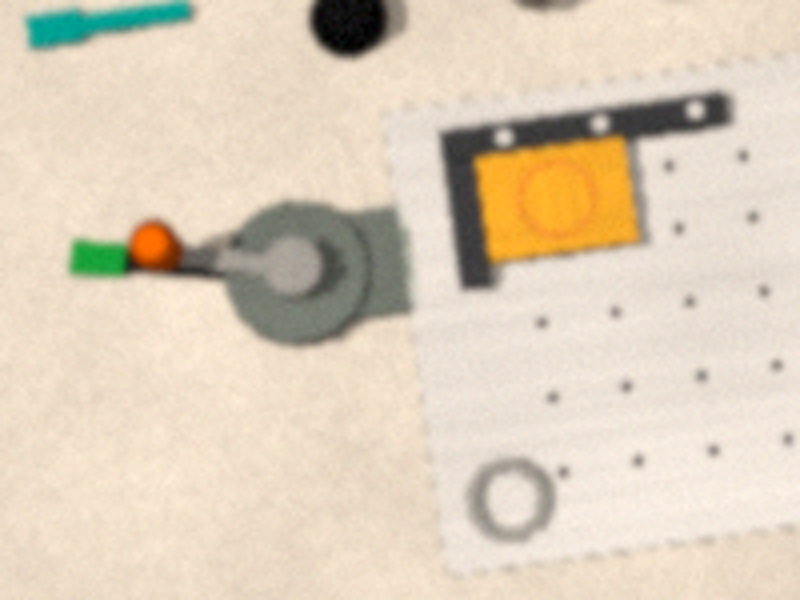

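The blank is still flush at its corner (crop ≈ (557,200)). The lever is within about 1° of the green pointer (knob ≈ (154,246)) and everything else is in place, so I'm handing in.

```bash
python3 -c "
from h import *
print(job.sign_off())"
```

```text
the job is handed in; nothing more can be done
None
```

I handed the job in at about 23 s: the brass blank sits flush against the far fence and left stop, the lever is within about 1° of the green pointer (slightly past it), and I saw nothing else on the bench disturbed.

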